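# Refit the conveyor control knob and hold the spindle down

## Task

The black knob has come off the roller conveyor's grey control box. Pick it up, turn it so that its pointed nose points the same way as the flat of the D-shaped spindle (the rib on the dial marks that side), and push it onto the spindle until it is fully home. Then press the knob so that the sprung spindle goes all the way down to its stop, and finish while still holding it pressed down there with the gripper; leave the two cans and the screwdriver where they are.

Things in the scene. Friction and masses are not known exactly. Their poses are not given: they have to be found in the camera images.
- knob: Black plastic knob (70-130 g), loose on the bench, upright, bore down. Round skirt 56 mm across, 22 mm high; on it an upright bar grip 50 mm long (along the knob's x) and 18 mm wide, 22 to 48 mm above the underside, with a white line on top from the middle to the nose (+x). Grip the bar's two long sides from above, tips just above the skirt. Origin: centre of the underside, z up.
- knob_nose (a point): Point of the knob's nose, at the +x end of the bar, 34 mm from the axis and 28 mm above the underside.
- knob_bore (a point): Closed end of the D-shaped bore, on the knob's axis, 16 mm above the underside where the bore opens downward. The bore is 20.4 mm across, its flat 5.7 mm from the axis on the nose (+x) side.
- control_box: Grey control box fixed to the bench, 170 x 150 x 60 mm, two cable glands on its +x side. On top at its centre a round aluminium dial, 90 mm across, top face 64 mm above the bench, with the D-spindle rising from it. Dial and spindle turn together but very stiffly (0.4 N m): they stay at the angle found, within 1 rad of the box's x. Origin: centre of the underside, z up.
- dial_rib (a point): Top of the small dark rib on the dial (10 mm long, 3 mm high), 38 mm from the spindle's axis on the side of its flat.
- spindle_tip (a point): Centre of the steel D-spindle's top end, 94 mm above the bench when up; moves with it. 18 mm across, 30 mm out of the dial, flat 4.5 mm from the axis, 2 mm chamfer. x axis points out of the flat, z up. The knob enters if within 1.2 mm and 0.12 rad, else it stands on this end. Fully home, the bore's end is at this point, the underside 16 mm below it.
- spindle (a joint): How far the spindle is pressed down: 0 up, 0.008 m at its stop. A spring holds it up: about 3 N starts it moving, about 9 N brings it to the stop, where the force rises sharply.
- can_a: Short drinks can standing on the bench, 53 mm diameter, 92 mm high, 270 g. It may have swapped places with the knob. Origin: centre of the underside. Leave it alone.
- can_b: The same kind of can, standing farther from the robot. Origin: centre of the underside. Leave it alone.
- screwdriver: Screwdriver lying on the bench near the robot, about 190 mm long, handle towards its own -x. Leave it alone.

How it is judged (in metres and radians):
On the way, in this order (a step that is already met when the one before it is completed fails the run):
1. the knob is picked up off the bench (height (world z) of knob above 0.05 m), for 0.1 s.
2. the knob is home on the spindle, flat to flat (z of knob in the frame of spindle_tip below -0.0135 m and horizontal distance between knob and spindle_tip below 0.004 m and angle between the x axis of knob and the x axis of spindle_tip, either way round below 0.25 rad and x of knob_nose in the frame of spindle_tip above 0.02 m), for 0.1 s.
At the end, for the whole second after the job is handed in: Knob home on the spindle (underside at least 13.5 mm below its end, axes within 4 mm, nose within 0.25 rad of the flat's direction, tilt below 0.15 rad), spindle pressed at least 6.5 of its 8 mm, fingers bearing on the knob with over 3 N, all through the last second (all of step 2 and angle between knob's own z axis and vertical below 0.15 rad and value of joint spindle above 0.0065 m and contact force between the fingers and knob above 3 N); the arm keeps its last pose, push and grip.
It fails at once if a can or the screwdriver is moved by more than 30 mm (distance of any of can_a, can_b, screwdriver from where it was at the start of the episode above 0.03 m).
It fails at once if a can is tipped over (angle between any of can_a, can_b's own z axis and vertical above 0.5 rad).
It also fails if it takes over 43 s, if anything falls off the work surface, if the arm or the gripper's body presses on something with over 40 N, if the wrist force passes 120 N, or if a joint passes its speed limit or range.

## Robot

A 6-joint arm with a two-finger parallel gripper is mounted at the origin on the work surface. World frame = base frame: x ahead of the robot, y to its left, z up, the work surface at z = 0. Lengths are in mm, angles in degrees, forces in N, time in s.
With the tool pointing down it reaches from about 425 to 950 mm from the base axis. Payload 3.5 kg.
Tool frame: the origin (TCP) lies at the very end of the fingers, on their centre line; the grasp point (between the pads) lies 19 mm behind it; z points along the fingers, y is the line along which they close (so a half turn about z gives the same grasp; the last joint's range is limited). The gripper opens to 85 mm and grips with 20 to 120 N. Pads are 22 mm wide; open, the fingers measure 114 mm over their backs; the gripper's body (76 mm by 85 mm) begins 54 mm behind the grasp point. The pads swing forward as they close: fully open they stand 13 mm farther back than shut.
Start: joints at [63.426, 16.404, 90.338, -0, 73.258, -8.594], TCP at [208.319, 642.035, 231.325] pointing down, gripper open.
Joint ranges: [-158.93, 158.93], [-51.34, 127.21], [12.03, 142.37], [-87.48, 267.48], [13.55, 161.25], [-162.69, 162.69]. Speed limits (degrees/s): [159.86, 159.86, 180, 180, 180, 180].

## Interface

Orientations are given as a 3x3 rotation matrix whose columns are the frame's x, y, z axes.
In Python, from plant import state, capture, camera_info, hand_in gives the robot as it stands. The module is installed in compiled form; this text tells all that it offers.
- The arm moves only by the tool move_arm, never from a script. Its argument "deltas" is a list of rows, each an object with "turn": the turn, a rotation vector about the tool's x, y, z in degrees, a list of three; "offset": the shift along the tool's x, y, z in cm, a list of three; "hand": the closure, from 0 (fully open) to 1 (shut). In form: [{"turn": [ax, ay, az], "offset": [dx, dy, dz], "hand": hand}, ...]. A call has 1 to 5 rows; each row is the pose to reach, as a shift and turn from the pose commanded when the call began, along the tool's axes at that moment; what a row does not reach only later rows make up. A row lasts 1/8 s, in which the tool goes at most 62.5 mm and 10.7 degrees, less where a joint would pass 70% of its speed; a pose out of reach is approached as far as the arm can. A call with a gripper value outside its range is refused whole. The fingers move at their own pace and stop on an object; "squeeze" is the grip in N (left out, the last holds). Time passes only in rows, so rows that repeat a pose let the fingers close. It gives the time, the measured TCP pose, the force, the opening and the grip force at its end, in the units of the state.
- state(): the state, without advancing time (a new reading comes with each control period).
- capture(name): name is "scene" or "top"; returns (picture, depth): 384x512x3 uint8, red, green, blue; 384x512 float32, mm along the optical axis (not along the pixel's ray), 0 where there is no reading.
- camera_info(name): a dict with "K" (3x3 intrinsics, pixels), "extrinsics" (4x4, takes a point from world to camera coordinates). Camera axes: x right, y up, looking along -z (the intrinsics and any distortion apply to the point x, -y, -z); pixel columns grow to the right and rows downward; lengths in mm; the calibration is good to about 2 mm. A picture is of the moment at which its call begins. camera_info takes no time and is no camera call.
- hand_in(): hands the job in; it is judged then, once.
The state is a dict: "t": time; "joint_positions": joint angles; "joint_vel": joint speeds; "tau": joint torques, N m; "eef_pos": TCP position; "eef_rot": TCP orientation; "force": force on the tool from outside, world axes, zero at the start; "ft_torque": the same for the moment, N m; "opening": finger opening in mm; "grip_force": force on a finger pad.
Only numpy, scipy, OpenCV 4.12 (cv2) and the standard library are available. Lean on these libraries where they do the work, as an engineer would, in place of code of your own. Each camera call takes 0.05 s, during which the arm holds its last target. There are 200 camera calls.

## Working session

There is one attempt and no reset: what is moved stays moved. The work goes in short steps, Python scripts to look and compute and a tool call to move; the robot and the scene stay as the last step left them, time stands still between calls to the robot, and variables do not carry over. Pictures are saved under pics/ and viewed, at most 10 in all, crops included, and the job is handed in when it is done.

Besides the shell and the picture viewer there is one more tool, called by a JSON object that holds its "api" and its "payload", one argument or row to a line. move_arm: Moves the arm, as the interface text tells. Its arguments: {"type":"object","properties":{"deltas":{"type":"array","items":{"type":"object","properties":{"turn":{"type":"array","items":{"type":"number"}},"offset":{"type":"array","items":{"type":"number"}},"hand":{"type":"number"}}}},"squeeze":{"type":"number"}},"required":["deltas"]}

```bash
mkdir -p pics
cat > h.py <<'E'
import numpy as np, cv2
from plant import state, capture, camera_info, hand_in
def ray(name,u,v):
    c=camera_info(name);K=np.array(c["K"]);E=np.array(c["extrinsics"])
    R,t=E[:3,:3],E[:3,3]
    d=np.linalg.inv(K)@[u,v,1]; d=np.array([d[0],-d[1],-d[2]])
    return -R.T@t, R.T@d
def onz(name,u,v,z):
    o,d=ray(name,u,v); return o+d*(z-o[2])/d[2]
E
python3 - <<'E'
from h import *
for n in("scene","top"):
    p,d=capture(n); cv2.imwrite(f"pics/{n}0.png",p[:,:,::-1]); np.save(n+"_d.npy",d)
    c=camera_info(n); print(n,c, ray(n,256,192))
print(state())
E
```

```text
scene {'K': array([[448.26063071,   0.        , 255.59579748],
       [  0.        , 448.26063071, 197.21963321],
       [  0.        ,   0.        ,   1.        ]]), 'extrinsics': array([[-8.17971133e-01,  5.75144613e-01,  1.14847866e-02,
         4.88792727e+02],
       [-4.60871787e-01, -6.67138894e-01,  5.85254554e-01,
         1.63217244e+02],
       [ 3.44267952e-01,  4.73428316e-01,  8.10768282e-01,
        -1.27966689e+03],
       [ 0.00000000e+00,  0.00000000e+00,  0.00000000e+00,
         1.00000000e+00]])} (array([915.58886413, 433.59261118, 936.37601428]), array([-0.35037201, -0.48067799, -0.80394311]))
top {'K': array([[357.6223942 ,   0.        , 253.84002897],
       [  0.        , 357.6223942 , 185.92520262],
       [  0.        ,   0.        ,   1.        ]]), 'extrinsics': array([[-2.59060000e-02, -9.99638062e-01,  7.25421432e-03,
        -2.96258412e+01],
       [ 9.99386619e-01, -2.57270664e-02,  2.37592833e-02,
        -5.38701170e+02],
       [-2.35640542e-02,  7.86527272e-03,  9.99691389e-01,
        -7.57979019e+02],
       [ 0.00000000e+00,  0.00000000e+00,  
[... 245 characters left out ...]
04,
        7.32580758e+01, -8.59420742e+00]), 'joint_vel': array([ 0.00249165, -0.01905313, -0.21777445, -0.06616379, -0.09840972,
        0.00669034]), 'tau': array([ 1.67885384e-03, -4.07295907e+01, -2.93699223e+01, -1.05430379e-04,
        3.43066429e-03,  3.53285252e-06]), 'eef_pos': array([208.05075747, 641.50950873, 230.05647655]), 'eef_rot': array([[-9.51172348e-01,  3.08658801e-01, -9.52991863e-04],
       [ 3.08660117e-01,  9.51170435e-01, -1.93295652e-03],
       [ 3.09833642e-04, -2.13272537e-03, -9.99997678e-01]]), 'force': array([ 0.16177208, -0.48389017, -0.35211785]), 'ft_torque': array([ 0.02128142, -0.02279654,  0.00854493]), 'grip_force': 0.0, 'opening': 85.71662196833753}
```

View pics/top0.png

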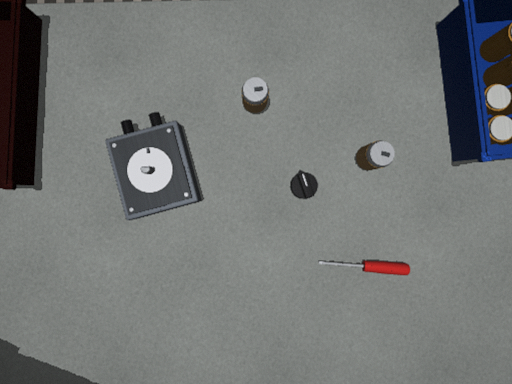

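View pics/scene0.png

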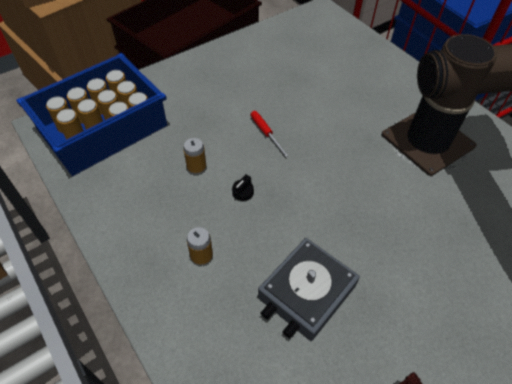

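The top view shows the knob at (304,185) with its white line up-left, the dial at (150,170) with the rib near (148,150), cans at (256,92) and (380,155), and the screwdriver at (365,266). The scene view agrees: knob (243,188), dial (310,280).

Run:
```python
from h import *
p=cv2.imread("pics/top0.png"); s=cv2.imread("pics/scene0.png")
def r(im,x,y,w,h): return cv2.resize(im[y:y+h,x:x+w],(390,290),interpolation=cv2.INTER_CUBIC)
out=np.vstack([np.hstack([r(p,111,141,78,58),r(p,265,156,78,58)]),np.hstack([r(s,271,251,78,58),r(s,204,159,78,58)])])
cv2.imwrite("pics/crop0.png",out)
g=cv2.cvtColor(p,cv2.COLOR_BGR2GRAY); gs=cv2.cvtColor(s,cv2.COLOR_BGR2GRAY)
def blobs(g,x0,y0,x1,y1,f):
    m=np.zeros_like(g); m[y0:y1,x0:x1]=f(g[y0:y1,x0:x1])*255
    n,l,st,c=cv2.connectedComponentsWithStats(m)
    return [(st[i],c[i],l==i) for i in range(1,n) if st[i,4]>=4]
print("dial top view")
for nm,G,b in(("top",g,(120,140,180,200)),("scene",gs,(280,250,340,310))):
    for st,c,m in blobs(G,*b,lambda a:a>170):
        if st[4]>200:
            h=cv2.convexHull(np.argwhere(m)[:,::-1].astype(np.int32)); e=cv2.fitEllipse(h); print(nm,e,onz(nm,*e[0],64))
    for st,c,m in blobs(G,*b,lambda a:a<120):
        if st[4]<100: print(" dark",st,c,onz(nm,*c,67))
for nm,G,b in(("top",g,(285,165,325,205)),("scene",gs,(225,165,262,210))):
    for st,c,m in blobs(G,*b,lambda a:a<60): print(nm,"knob",st,c,onz(nm,*c,15))
    for st,c,m in blobs(G,*b,lambda a:a>150):
        ys,xs=np.where(m); P=np.array([onz(nm,x,y,48)[:2] for x,y in zip(xs,ys)])
        w,V=np.linalg.eigh(np.cov(P.T)); print(nm,"line",st,c,P.mean(0),np.degrees(np.arctan2(V[1,1],V[0,1])),np.ptp(P@V[:,1]))
```

```text
dial top view
top ((149.3114776611328, 169.3498992919922), (44.344032287597656, 44.71731948852539), 63.58549880981445) [574.44623651 162.44581278  64.        ]
 dark [146 167   9   7  41] [150.48780488 170.14634146] [572.58734018 159.31922909  67.        ]
scene ((309.69580078125, 280.0814514160156), (35.69411849975586, 39.98659896850586), 113.11361694335938) [575.41596855 166.72419114  64.        ]
 dark [307 273   8  10  56] [310.07142857 277.80357143] [572.60209876 164.00988113  67.        ]
top knob [291 171  27  28 514] [303.43579767 185.53891051] [ 535.67293106 -148.39869774   15.        ]
top line [302 174   5  12  18] [304.44444444 179.5       ] [ 547.15082954 -145.95720996] -162.64247285065005 23.68356144176562
scene knob [232 175  22  26 392] [243.08673469 189.26020408] [ 536.28333751 -143.28984904   15.        ]
```

View pics/crop0.png

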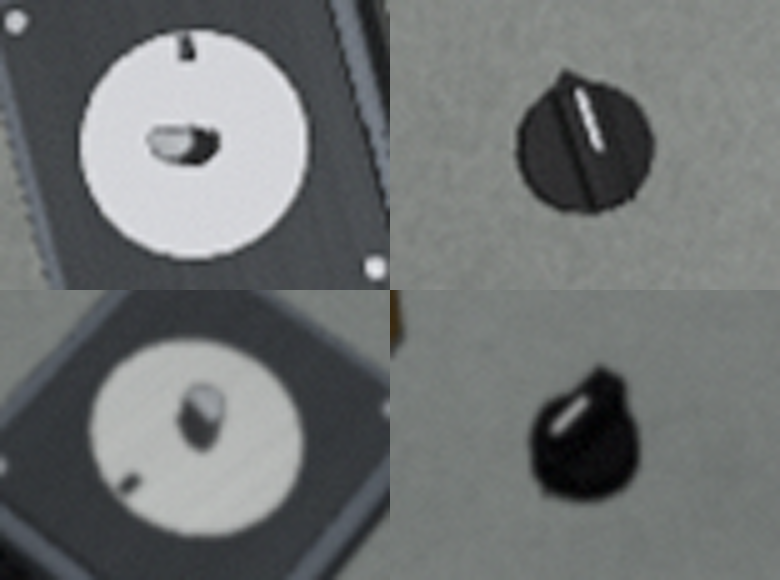

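The crops show the rib at about (148,150) top and (297,290) scene. The knob's nose points up-left in the top view.

Run:
```python
from h import *
for nm,(cu,cv) in(("top",(149.31,169.35)),("scene",(309.7,280.08))):
    im=cv2.cvtColor(cv2.imread(f"pics/{nm}0.png"),cv2.COLOR_BGR2GRAY).astype(float)
    C=onz(nm,cu,cv,64)
    # rib: darkness-weighted centroid of pixels at radius 31-43
    P=[];W=[]
    for v in range(int(cv)-25,int(cv)+26):
        for u in range(int(cu)-25,int(cu)+26):
            q=onz(nm,u,v,66)
            if 29<np.hypot(*(q-C)[:2])<41.5 and im[v,u]<150: P.append(q);W.append(200-im[v,u])
    q=np.average(P,axis=0,weights=W); d=q-C
    print(nm,C,len(P),q,np.hypot(*d[:2]),np.degrees(np.arctan2(d[1],d[0])))
d=np.load("top_d.npy"); print(d[150:190:4,149], d[185,304],d[178,302])
# knob skirt: from dark mask lower outline, bar axis via nose tip
for nm,u,v,z in(("top",298.4,170.2,28),("top",303.6,185.3,22)): print(onz(nm,u,v,z))
for n,u,v in(("a",256,88),("b",381,153)): print(n,onz("top",u,v,92))
```

```text
top [574.44611134 162.4487277   64.        ] 12 [611.3568685  163.72216197  66.        ] 36.932717592717935 1.9759410747042447Traceback (most recent call last):
  File "<stdin>", line 9, in <module>
  File "h.py", line 9, in onz
    o,d=ray(name,u,v); return o+d*(z-o[2])/d[2]
        ~~~^^^^^^^^^^
  File "h.py", line 4, in ray
    c=camera_info(name);K=np.array(c["K"]);E=np.array(c["extrinsics"])
ValueError: time passes only in moves, steps and waits
```

```bash
sed -i 's/^def ray/import functools\ncamera_info=functools.lru_cache(None)(camera_info)\ndef ray/' h.py
python3 - <<'E'
from h import *
for nm,(cu,cv) in(("top",(149.31,169.35)),("scene",(309.7,280.08))):
    im=cv2.cvtColor(cv2.imread(f"pics/{nm}0.png"),cv2.COLOR_BGR2GRAY).astype(float)
    C=onz(nm,cu,cv,64)
    P=[];W=[]
    for v in range(int(cv)-25,int(cv)+26):
        for u in range(int(cu)-25,int(cu)+26):
            q=onz(nm,u,v,66)
            if 29<np.hypot(*(q-C)[:2])<41.5 and im[v,u]<150: P.append(q);W.append(200-im[v,u])
    q=np.average(P,axis=0,weights=W); d=q-C
    print(nm,C,len(P),q,np.hypot(*d[:2]),np.degrees(np.arctan2(d[1],d[0])))
d=np.load("top_d.npy"); print(d[150:190:4,149], d[185,304],d[178,302])
for nm,u,v,z in(("top",298.4,170.2,28),("top",303.6,185.3,22)): print(onz(nm,u,v,z))
for n,u,v in(("a",256,88),("b",381,153)): print(n,onz("top",u,v,92))
E
```

```text
top [574.44611134 162.4487277   64.        ] 12 [611.3568685  163.72216197  66.        ] 36.932717592717935 1.9759410747042447
scene [575.40652215 166.72667747  64.        ] 17 [611.9544026  167.69584654  66.        ] 36.56072829750076 1.519001539685626
[707.6963  707.0528  707.23694 707.39185 679.183   679.25854 706.66656
 704.44275 705.7198  703.90717] 722.51086 725.4016
[ 567.59529355 -136.93403333   28.        ]
[ 536.01734642 -147.7307827    22.        ]
a [722.76851952 -51.82913963  92.        ]
b [ 592.30542894 -286.98450886   92.        ]
```

{"api": "move_arm", "payload": {
  "deltas": [
    {"turn": [0, 0, 0], "offset": [-3.7, -4.3, 0], "hand": 0},
    {"turn": [0, 0, 0], "offset": [-7.4, -8.6, 0], "hand": 0},
    {"turn": [0, 0, 0], "offset": [-11.1, -13, 0], "hand": 0},
    {"turn": [0, 0, 0], "offset": [-14.8, -17.3, 0], "hand": 0},
    {"turn": [0, 0, 0], "offset": [-18.5, -21.6, 0], "hand": 0}
  ]
}}

```text
t: 0.72
eef_pos: [317.8, 377.6, 230.9]
eef_rot: [[-0.951, 0.308, -0.0], [0.308, 0.951, -0.0], [0.0, -0.0, -1.0]]
force: [0.5, -0.4, 0.3]
opening: 85.8
grip_force: 0.0
```

{"api": "move_arm", "payload": {
  "deltas": [
    {"turn": [0, 0, 0], "offset": [-3.7, -4.3, 0], "hand": 0},
    {"turn": [0, 0, 0], "offset": [-7.4, -8.6, 0], "hand": 0},
    {"turn": [0, 0, 0], "offset": [-11.1, -13, 0], "hand": 0},
    {"turn": [0, 0, 0], "offset": [-14.8, -17.3, 0], "hand": 0},
    {"turn": [0, 0, 0], "offset": [-18.5, -21.6, 0], "hand": 0}
  ]
}}

```text
t: 1.35
eef_pos: [427.0, 115.2, 231.1]
eef_rot: [[-0.951, 0.309, 0.0], [0.309, 0.951, 0.0], [-0.0, 0.0, -1.0]]
force: [0.8, -0.0, 0.1]
opening: 85.3
grip_force: 0.0
```

{"api": "move_arm", "payload": {
  "deltas": [
    {"turn": [0, 0, -7.2], "offset": [-3.7, -4.3, 0], "hand": 0},
    {"turn": [0, 0, -14.4], "offset": [-7.4, -8.6, 1], "hand": 0},
    {"turn": [0, 0, -21.6], "offset": [-11.1, -13, 2], "hand": 0},
    {"turn": [0, 0, -28.8], "offset": [-14.8, -17.3, 4], "hand": 0},
    {"turn": [0, 0, -36], "offset": [-18.5, -21.6, 6], "hand": 0}
  ]
}}

```text
t: 1.98
eef_pos: [536.5, -147.5, 170.6]
eef_rot: [[-0.95, -0.313, 0.0], [-0.313, 0.95, 0.0], [-0.0, 0.0, -1.0]]
force: [0.6, 0.3, -0.2]
opening: 84.9
grip_force: 0.0
```

{"api": "move_arm", "payload": {
  "deltas": [
    {"turn": [0, 0, 0], "offset": [0, 0.1, 5], "hand": 0},
    {"turn": [0, 0, 0], "offset": [0, 0.1, 10], "hand": 0},
    {"turn": [0, 0, 0], "offset": [0, 0.1, 13], "hand": 0},
    {"turn": [0, 0, 0], "offset": [0, 0.1, 14.4], "hand": 0},
    {"turn": [0, 0, 0], "offset": [0, 0.1, 14.4], "hand": 0}
  ]
}}

```text
t: 2.6
eef_pos: [535.4, -144.4, 26.6]
eef_rot: [[-0.951, -0.309, -0.002], [-0.309, 0.951, 0.001], [0.001, 0.001, -1.0]]
force: [-0.4, -0.6, -0.5]
opening: 85.3
grip_force: 0.0
```

{"api": "move_arm", "payload": {
  "deltas": [
    {"turn": [0, 0, 0], "offset": [0, 0, 0], "hand": 0.6},
    {"turn": [0, 0, 0], "offset": [0, 0, 0], "hand": 1},
    {"turn": [0, 0, 0], "offset": [0, 0, 0], "hand": 1},
    {"turn": [0, 0, 0], "offset": [0, 0, 0], "hand": 1},
    {"turn": [0, 0, 0], "offset": [0, 0, 0], "hand": 1}
  ],
  "squeeze": 50
}}

```text
t: 3.22
eef_pos: [536.6, -145.0, 28.2]
eef_rot: [[-0.951, -0.309, 0.002], [-0.309, 0.951, -0.001], [-0.001, -0.001, -1.0]]
force: [-0.5, -1.6, 3.9]
opening: 17.0
grip_force: 49.8
```

{"api": "move_arm", "payload": {
  "deltas": [
    {"turn": [0, 0, 0], "offset": [0, 0, -2], "hand": 1},
    {"turn": [0, 0, 0], "offset": [0, 0, -5], "hand": 1},
    {"turn": [0, 0, 0], "offset": [0, 0, -9], "hand": 1},
    {"turn": [0, 0, 0], "offset": [0, 0, -12.5], "hand": 1},
    {"turn": [0, 0, 0], "offset": [0, 0, -12.5], "hand": 1}
  ]
}}

```text
t: 3.85
eef_pos: [537.6, -145.5, 155.4]
eef_rot: [[-0.951, -0.309, 0.006], [-0.309, 0.951, -0.003], [-0.005, -0.004, -1.0]]
force: [0.2, -0.1, -1.4]
opening: 16.7
grip_force: 49.2
```

{"api": "move_arm", "payload": {
  "deltas": [
    {"turn": [0, 0, 4], "offset": [-2, 4.5, 0], "hand": 1},
    {"turn": [0, 0, 8], "offset": [-4, 9, 0], "hand": 1},
    {"turn": [0, 0, 12], "offset": [-6, 13.5, 0], "hand": 1},
    {"turn": [0, 0, 16.2], "offset": [-8, 18, 0], "hand": 1},
    {"turn": [0, 0, 16.2], "offset": [-8, 18, 0], "hand": 1}
  ]
}}

```text
t: 4.47
eef_pos: [554.7, 54.2, 149.8]
eef_rot: [[-0.999, -0.036, -0.004], [-0.036, 0.999, 0.001], [0.004, 0.001, -1.0]]
force: [-0.4, -0.5, -1.2]
opening: 16.9
grip_force: 49.3
```

Run:
```python
from h import *
o=[]
for n,(x,y) in(("scene",(215,180)),("top",(115,120))):
    p,d=capture(n); cv2.imwrite(f"pics/{n}1.png",p[:,:,::-1]); np.save(n+"1_d.npy",d)
    o.append(cv2.resize(p[y:y+145,x:x+130,::-1],(400,446),interpolation=cv2.INTER_CUBIC))
cv2.imwrite("pics/c1.png",np.hstack(o)); s=state(); print(s["eef_pos"],s["eef_rot"])
```

```text
[555.15301226  51.48629261 150.39142259] [[-9.99430081e-01 -3.35928862e-02 -3.32129555e-03]
 [-3.35922562e-02  9.99435591e-01 -2.45317802e-04]
 [ 3.32766191e-03 -1.33608180e-04 -9.99994454e-01]]
```

View pics/c1.png

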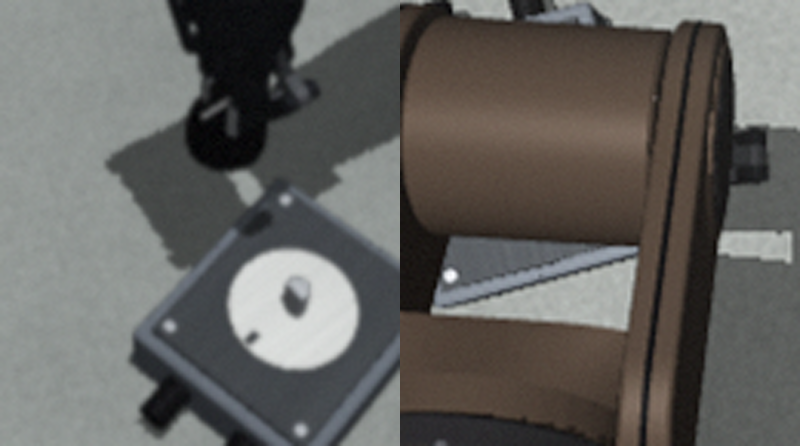

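The scene view shows the knob in hand near (290,225), level, with its skirt's lower arc visible. The arm hides the top view.

```bash
cat > arc.py <<'E'
from h import *
from scipy.optimize import least_squares
def arc(img,cx,cy,z,span=(20,160),thr=None,name="scene",plot=None):
    """radial edge search (sub-pixel) on lower arc from guess pixel; circle R=28 on plane z"""
    g=cv2.GaussianBlur(cv2.cvtColor(img,cv2.COLOR_BGR2GRAY),(0,0),0.6).astype(np.float32); P=[]
    for a in np.radians(np.arange(span[0],span[1],4)):
        r=np.arange(4,20,.1); u=(cx+r*np.cos(a)).astype(np.float32); v=(cy+r*np.sin(a)).astype(np.float32)
        s=cv2.remap(g,u[None],v[None],cv2.INTER_LINEAR)[0]; k=np.argmax(np.gradient(s)); P.append(onz(name,u[k],v[k],z)[:2])
    P=np.array(P); f=lambda c:np.hypot(*(P-c[:2]).T)-28
    s=least_squares(f,P.mean(0),loss="soft_l1",f_scale=.7)
    return s.x,np.round(f(s.x),1)
E
python3 - <<'E'
from arc import *
i0=cv2.imread("pics/scene0.png"); i1=cv2.imread("pics/scene1.png")
print(arc(i0,243,188,0)); print(arc(cv2.imread("pics/top0.png"),304,185.5,0,(100,240),name="top")); print(arc(cv2.imread("pics/top0.png"),304,185.5,22,(0,90),name="top"))
print(arc(i1,289,225,122.2,(20,150)))
E
```

```text
(array([ 536.2808975 , -146.69337505]), array([ 0.6,  0.2,  0.3, -0.2,  0.3, -0.1, -0.7,  0.4, -2. ,  1.2, -0.4,
       -0.2,  1.1,  0.4,  1. , -0.7, -0.5,  0.9, -1.1, -0.9, -1.4, -0. ,
       -0.5,  1.5,  0.7, -0. ,  2.2,  0.1,  0.1, -0.7,  0.3,  0. , -1.5,
        1. ,  0.3]))
(array([ 536.37905173, -148.76010973]), array([ 1. ,  1.4, -1.1,  0.2,  0.6, -0. ,  0.4,  0.2,  0.1,  0.5, -1.1,
        0.2, -0.1, -0.5, -0.2, -0.1, -1. , -2. ,  0.3, -0.1, -0.4,  0.9,
        0.4,  1.1, -1.2, -0.3,  0.2, -0.2,  0.1, -0.2,  0.4,  0.1, -0.2,
        1.3,  1.2]))
(array([ 498.78600306, -184.53976537]), array([ 9. ,  7.2,  5.3,  4.2,  2.5,  0.4, -0.5, -2.1, -2.3, -3. , -3.8,
       -3.1, -4.9, -3. , -2.1, -1.6, -0.5,  0.4,  2.6,  4.1,  5.1,  7.4,
        8.9]))
(array([554.06370038,  55.47560763]), array([-0.6, -0.2, -0.9, -0.6,  0.5,  1.2,  0.5,  0.5, -0.6,  1.7,  0.2,
       -0.1, -1.1,  0.2, -0.2,  1.5,  1.2,  0.2,  0.4, -1.7, -2.1, -1.1,
       -0.3,  0.3, -1.2, -1.1,  0.9,  0.4,  0.4,  0.1, -0.2,  0.4, -0.6]))
```

{"api": "move_arm", "payload": {
  "deltas": [
    {"turn": [0, 0, 0], "offset": [-0.8, 3.5, 0], "hand": 1},
    {"turn": [0, 0, 0], "offset": [-1.6, 7, 0], "hand": 1},
    {"turn": [0, 0, 0], "offset": [-2.2, 10, 0.5], "hand": 1},
    {"turn": [0, 0, 0], "offset": [-2.4, 11.3, 1], "hand": 1},
    {"turn": [0, 0, 0], "offset": [-2.4, 11.3, 1.5], "hand": 1}
  ]
}}

```text
t: 5.2
eef_pos: [576.4, 164.3, 136.3]
eef_rot: [[-0.999, -0.032, -0.001], [-0.032, 0.999, -0.001], [0.001, -0.001, -1.0]]
force: [0.1, -0.1, -0.5]
opening: 16.9
grip_force: 49.4
```

{"api": "move_arm", "payload": {
  "deltas": [
    {"turn": [0, 0, 0], "offset": [0, 0, 0], "hand": 1},
    {"turn": [0, 0, 0], "offset": [0, 0, 0], "hand": 1},
    {"turn": [0, 0, 0], "offset": [0, 0, 0], "hand": 1},
    {"turn": [0, 0, 0], "offset": [0, 0, 0], "hand": 1},
    {"turn": [0, 0, 0], "offset": [0, 0, 0], "hand": 1}
  ]
}}

```text
t: 5.82
eef_pos: [576.7, 164.9, 137.5]
eef_rot: [[-0.999, -0.032, 0.0], [-0.032, 0.999, 0.0], [-0.0, -0.0, -1.0]]
force: [0.6, 0.2, -1.7]
opening: 17.0
grip_force: 49.4
```

Run:
```python
from arc import *
a=state(); p,d=capture("scene"); b=state(); p=p[:,:,::-1].copy(); cv2.imwrite("pics/scene2.png",p)
x,y=250,210
cv2.imwrite("pics/c2.png",cv2.resize(p[y:y+110,x:x+120],(720,590)[:2],interpolation=cv2.INTER_CUBIC))
print(a["eef_pos"],b["eef_pos"],b["eef_rot"],b["force"])
```

```text
[576.73175205 164.85638056 137.5013899 ] [576.72596058 164.91886822 137.44217044] [[-9.99494697e-01 -3.17852683e-02  2.16407282e-04]
 [-3.17852709e-02  9.99494721e-01 -8.65473294e-06]
 [-2.16022843e-04 -1.55289238e-05 -9.99999977e-01]] [-0.45257286 -0.37212259 -0.57238606]
```

View pics/c2.png

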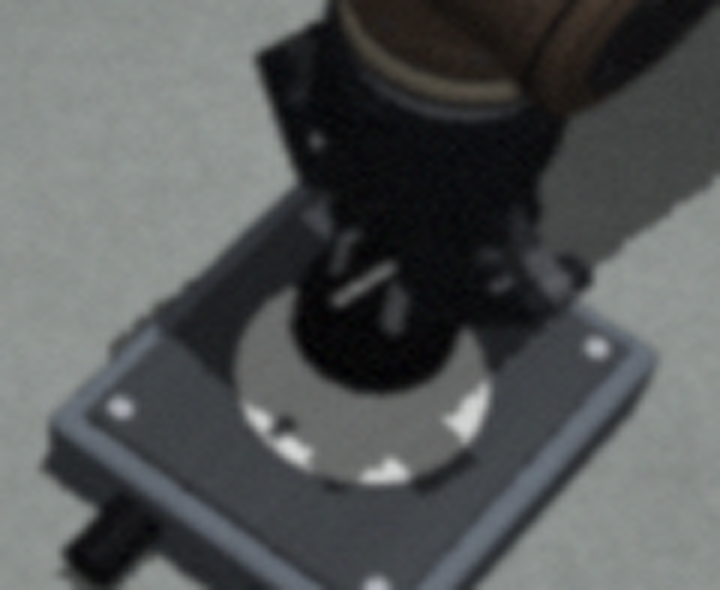

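The knob hangs over the dial. Its skirt arc centres near px (313,268), and the white line runs (316,259)→(306,266), so the nose points to the rib side.

Run:
```python
from arc import *
i=cv2.imread("pics/scene2.png"); i0=cv2.imread("pics/scene0.png")
for c in((313,269),(313,271)): x,f=arc(i,*c,109.3,(10,170)); print(x,f)
# white line direction at z 157
g=cv2.cvtColor(i,cv2.COLOR_BGR2GRAY); m=np.zeros_like(g); m[257:269,303:319]=(g[257:269,303:319]>60)
n,l,st,c=cv2.connectedComponentsWithStats(m)
for k in range(1,n):
    ys,xs=np.where(l==k)
    if len(xs)>8:
        w=g[ys,xs].astype(float); P=np.array([onz("scene",x,y,157)[:2] for x,y in zip(xs,ys)])
        W,V=np.linalg.eigh(np.cov(P.T,aweights=w)); print(st[k],np.average(P,axis=0,weights=w),np.degrees(np.arctan(V[1,1]/V[0,1])),np.ptp(P@V[:,1]))
# spindle top edge: initial scene, blob bright-grey top; bare dial gradient circle R=45
P=[]
g=cv2.GaussianBlur(cv2.cvtColor(i0,cv2.COLOR_BGR2GRAY),(0,0),.6).astype(np.float32)
for a in np.radians(np.arange(0,360,4)):
    r=np.arange(14,26,.1);u=(309.7+r*np.cos(a)).astype(np.float32);v=(280.1+r*np.sin(a)).astype(np.float32)
    s=cv2.remap(g,u[None],v[None],cv2.INTER_LINEAR)[0];k=np.argmin(np.gradient(s));P.append(onz("scene",u[k],v[k],64)[:2])
P=np.array(P);s=least_squares(lambda c:np.hypot(*(P-c[:2]).T)-c[2],[575,166,45],loss="soft_l1");print("dial",s.x)
```

```text
[575.46825174 165.9075724 ] [ 1.4 -0.1 -0.8  0.3  0.2 -1.   0.4  0.3  0.2 -0.1  0.6  0.6 -1.1 -0.3
  0.6  0.8 -0.  -0.8  0.4 -0.2 -1.3 -0.2 -1.1 -0.9 -0.1  0.7  0.4 -0.6
 -0.1 -0.   0.7  0.5  0.5  0.1  0.4 -0.2 -0.2  0.3  0.2 -0.3]
[575.47014595 166.19891338] [-0.9  0.1 -0.3 -0.9 -0.8 -0.9  0.1  0.1 13.7 13.3 15.1  0.2 -0.1  0.1
 -0.   0.1  0.9  0.1 -0.7 -0.2 -1.5 -0.2 -0.9  0.1  0.9  0.1  0.2 -0.
 -0.2 -0.1 -0.1  0.   0.5  0.2 -1.   0.3 -0.1  0.1 -0.3 -0.6]
[306 259   9   8  24] [587.68024751 166.7684619 ] 3.46789774898439 22.54949625422455
dial [574.44189622 165.91421511  44.7431742 ]
```

{"api": "move_arm", "payload": {
  "deltas": [
    {"turn": [0, 0, 0], "offset": [0.06, 0.01, 0.6], "hand": 1},
    {"turn": [0, 0, 0], "offset": [0.06, 0.01, 1.2], "hand": 1},
    {"turn": [0, 0, 0], "offset": [0.06, 0.01, 1.5], "hand": 1},
    {"turn": [0, 0, 0], "offset": [0.06, 0.01, 1.7], "hand": 1},
    {"turn": [0, 0, 0], "offset": [0.06, 0.01, 1.8], "hand": 1}
  ]
}}

```text
t: 6.5
eef_pos: [575.9, 164.9, 119.1]
eef_rot: [[-0.999, -0.032, -0.001], [-0.032, 0.999, -0.0], [0.001, -0.0, -1.0]]
force: [-1.0, -1.0, -0.3]
opening: 16.7
grip_force: 49.4
```

{"api": "move_arm", "payload": {
  "deltas": [
    {"turn": [0, 0, 0], "offset": [0, 0, 0.1], "hand": 1},
    {"turn": [0, 0, 0], "offset": [0, 0, 0.2], "hand": 1},
    {"turn": [0, 0, 0], "offset": [0, 0, 0.2], "hand": 1}
  ]
}}

```text
t: 6.88
eef_pos: [575.9, 164.9, 117.2]
eef_rot: [[-0.999, -0.032, -0.001], [-0.032, 0.999, -0.0], [0.001, -0.0, -1.0]]
force: [-1.4, -1.1, -0.2]
opening: 17.0
grip_force: 49.4
```

{"api": "move_arm", "payload": {
  "deltas": [
    {"turn": [0, 0, 0], "offset": [0, 0, 0.2], "hand": 1},
    {"turn": [0, 0, 0], "offset": [0, 0, 0.4], "hand": 1},
    {"turn": [0, 0, 0], "offset": [0, 0, 0.6], "hand": 1},
    {"turn": [0, 0, 0], "offset": [0, 0, 0.8], "hand": 1},
    {"turn": [0, 0, 0], "offset": [0, 0, 0.9], "hand": 1}
  ]
}}

```text
t: 7.5
eef_pos: [575.9, 164.9, 108.1]
eef_rot: [[-0.999, -0.032, -0.001], [-0.032, 0.999, -0.0], [0.001, -0.0, -1.0]]
force: [-2.4, -1.7, 0.6]
opening: 17.0
grip_force: 49.6
```

{"api": "move_arm", "payload": {
  "deltas": [
    {"turn": [0, 0, 0], "offset": [0, 0, 0.1], "hand": 1},
    {"turn": [0, 0, 0], "offset": [0, 0, 0.2], "hand": 1},
    {"turn": [0, 0, 0], "offset": [0, 0, 0.3], "hand": 1},
    {"turn": [0, 0, 0], "offset": [0, 0, 0.3], "hand": 1}
  ]
}}

```text
t: 8.0
eef_pos: [575.9, 164.9, 105.3]
eef_rot: [[-0.999, -0.032, -0.001], [-0.032, 0.999, -0.0], [0.001, -0.0, -1.0]]
force: [-3.6, -3.7, 2.3]
opening: 16.8
grip_force: 49.7
```

{"api": "move_arm", "payload": {
  "deltas": [
    {"turn": [0, 0, 0], "offset": [0.04, -0.04, 0.2], "hand": 1},
    {"turn": [0, 0, 0], "offset": [0.04, -0.04, 0.4], "hand": 1},
    {"turn": [0, 0, 0], "offset": [0.04, -0.04, 0.6], "hand": 1},
    {"turn": [0, 0, 0], "offset": [0.04, -0.04, 0.6], "hand": 1}
  ]
}}

```text
t: 8.5
eef_pos: [576.0, 164.8, 99.9]
eef_rot: [[-0.999, -0.032, 0.0], [-0.032, 0.999, 0.0], [-0.0, 0.0, -1.0]]
force: [-5.0, -1.6, 6.3]
opening: 16.9
grip_force: 50.2
```

{"api": "move_arm", "payload": {
  "deltas": [
    {"turn": [0, 0, 0], "offset": [0, 0, 0.1], "hand": 1},
    {"turn": [0, 0, 0], "offset": [0, 0, 0.15], "hand": 1},
    {"turn": [0, 0, 0], "offset": [0, 0, 0.15], "hand": 1}
  ]
}}

```text
t: 8.88
eef_pos: [576.0, 164.8, 98.8]
eef_rot: [[-0.999, -0.032, 0.0], [-0.032, 0.999, 0.0], [-0.0, 0.0, -1.0]]
force: [-4.5, -2.0, 7.4]
opening: 16.7
grip_force: 50.3
```

{"api": "move_arm", "payload": {
  "deltas": [
    {"turn": [0, 0, 0], "offset": [0.04, -0.02, 0.1], "hand": 1},
    {"turn": [0, 0, 0], "offset": [0.04, -0.02, 0.15], "hand": 1},
    {"turn": [0, 0, 0], "offset": [0.04, -0.02, 0.15], "hand": 1}
  ]
}}

```text
t: 9.25
eef_pos: [576.0, 164.8, 98.1]
eef_rot: [[-0.999, -0.032, 0.001], [-0.032, 0.999, 0.001], [-0.001, 0.001, -1.0]]
force: [-5.3, -1.3, 9.1]
opening: 17.2
grip_force: 50.8
```

{"api": "move_arm", "payload": {
  "deltas": [
    {"turn": [0, 0, 0], "offset": [0.03, 0, 0.08], "hand": 1},
    {"turn": [0, 0, 0], "offset": [0.03, 0, 0.08], "hand": 1},
    {"turn": [0, 0, 0], "offset": [0.03, 0, 0.08], "hand": 1}
  ]
}}

```text
t: 9.62
eef_pos: [576.0, 164.8, 98.1]
eef_rot: [[-0.999, -0.032, 0.002], [-0.032, 0.999, 0.001], [-0.002, 0.001, -1.0]]
force: [-6.4, -2.0, 11.0]
opening: 16.9
grip_force: 51.1
```

{"api": "move_arm", "payload": {
  "deltas": [
    {"turn": [0, 0, 0], "offset": [-0.05, 0, 0.06], "hand": 1},
    {"turn": [0, 0, 0], "offset": [-0.05, 0, 0.1], "hand": 1},
    {"turn": [0, 0, 0], "offset": [-0.05, 0, 0.1], "hand": 1},
    {"turn": [0, 0, 0], "offset": [-0.05, 0, 0.1], "hand": 1}
  ]
}}

```text
t: 10.12
eef_pos: [576.2, 164.8, 97.9]
eef_rot: [[-0.999, -0.032, 0.001], [-0.032, 0.999, 0.0], [-0.001, 0.0, -1.0]]
force: [-8.5, -2.5, 16.0]
opening: 16.6
grip_force: 51.7
```

Run:
```python
from h import *
p,d=capture("scene"); p=p[:,:,::-1].copy(); cv2.imwrite("pics/scene3.png",p)
x,y=250,210
cv2.imwrite("pics/c3.png",cv2.resize(p[y:y+110,x:x+120],(640,587),interpolation=cv2.INTER_CUBIC))
s=state(); print(s["eef_pos"],s["force"],s["ft_torque"])
```

```text
[576.15435572 164.86502523  97.94159861] [-9.04160697 -2.02322283 15.7649173 ] [-0.44955039  1.81358552 -0.01584921]
```

View pics/c3.png

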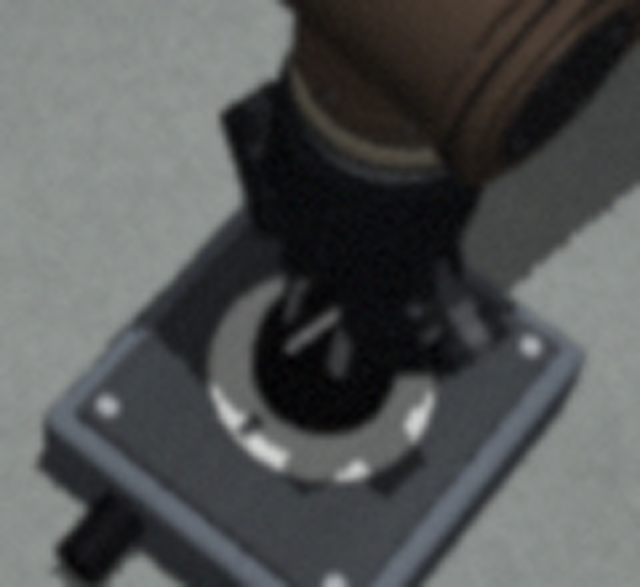

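The knob sits level and concentric, low on the dial at crop (325,370), with its white line aimed at the rib at (248,425). The tool stopped at 97.9 mm, so the underside is about 70 mm (94−16−8). The force is 16 N, well above the 9 N needed to reach the stop. Handing in.

```bash
python3 -c "
from plant import hand_in; print(hand_in())"
```

```text
the job is handed in; nothing more can be done
None
```

The knob is home on the spindle with its nose aligned to the flat, and I handed the job in with the gripper holding it pressed at the stop at about 16 N; no verdict was returned.

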